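# Draw the pot rail into line with the drift and pin it

### The arm

A 6-joint arm with a two-finger parallel gripper is mounted at the origin on the work surface. World frame = base frame: x ahead of the robot, y to its left, z up, the work surface at z = 0. Lengths are in m, angles in rad, forces in N, time in s.
With the tool pointing down it reaches from about 0.25 to 0.775 m from the base axis. Payload 8.9 kg.
Tool frame: the origin (TCP) lies at the very end of the fingers, on their centre line; the grasp point (between the pads) lies 19 mm behind it; z points along the fingers, y is the line along which they close (so a half turn about z gives the same grasp; the last joint's range is limited). The gripper opens to 85 mm and grips with 20 to 120 N. Pads are 22 mm wide; open, the fingers measure 114 mm over their backs; the gripper's body (76 mm by 85 mm) begins 54 mm behind the grasp point. The pads swing forward as they close: fully open they stand 13 mm farther back than shut.
Start: joints at [0.989, 0.291, -0.153, 1.127, 0, 1.431], TCP at [0.225, 0.474, 0.194] pointing down, gripper open.
Joint ranges: [-2.52, 2.52], [-0.91, 1.74], [-1.3, 1.37], [-1.96, 2.02], [-1.52, 1.47], [-3.14, 3.14]. Speed limits (rad/s): [2.22, 2.22, 2.79, 3.14, 3.14, 3.14].

### API

Orientations are given as a unit quaternion [x, y, z, w].
In Python, from station import env gives the robot as it stands.
- The arm moves only by the tool move_arm, never from a script. Its argument "motion" is a list of rows, each an object of numbers: "ax", "ay", "az": the turn, a rotation vector about the tool's x, y, z in degrees; "x", "y", "z": the shift along the tool's x, y, z in m; "fingers": the finger opening in m, from 0 to 0.0854. A call has 1 to 8 rows; each row is the pose to reach, as a shift and turn from the pose commanded when the call began, along the tool's axes at that moment; what a row does not reach only later rows make up. A row lasts 1/8 s, in which the tool goes at most 62.5 mm and 10.7 degrees, less where a joint would pass 70% of its speed; a pose out of reach is approached as far as the arm can. A call with a gripper value outside its range is refused whole. The fingers move at their own pace and stop on an object; "squeeze" is the grip in N (left out, the last holds). Time passes only in rows, so rows that repeat a pose let the fingers close. It gives the time, the measured TCP pose, the force, the opening and the grip force at its end, in the units of the state.
- env.sense(): the state, without advancing time (a new reading comes with each control period).
- env.get_image(name): name is "scene" or "side" or "wrist"; returns the picture (384x512x3 uint8, blue, green, red); there is no depth.
- env.calibration(name): a dict with "vertical_fov" (degrees; the focal length in pixels is half the picture's height over the tangent of half this angle, whatever the lens; pixels are square), "cx", "cy" (the principal point, pixels), "distortion" ([k1, k2, p1, p2, k3] as OpenCV has them; the pictures are not rectified), "R" (3x3) and "t" (3): a world point X has camera coordinates R X + t. Camera axes: x right, y down, z forward; pixel columns grow to the right and rows downward; lengths in m; the calibration is good to about 2 mm. A picture is of the moment at which its call begins: read the wrist's pose just before it. calibration takes no time and is no camera call; for the wrist camera it gives the pose at the moment of the call.
- env.job_done(): hands the job in; it is judged then, once.
The state is a dict: "time": time; "qpos": joint angles; "joint_velocities": joint speeds; "effort": joint torques, N m; "tool_pos": TCP position; "tool_rot": TCP orientation; "force": force on the tool from outside, world axes, zero at the start; "torque": the same for the moment, N m; "finger_gap": finger opening in m; "grasp_force": force on a finger pad.
Only numpy, scipy, OpenCV 4.12 (cv2) and the standard library are available. Lean on these libraries where they do the work, as an engineer would, in place of code of your own. Each camera call takes 0.05 s, during which the arm holds its last target. There are 200 camera calls.

### The job

The right-hand bar of the pot rail stops about a centimetre short in the joiner, so its holes do not line up. Push the tapered drift from the block down through one of the two open holes until its collar sits flat on the joiner and the bar has been drawn into line; leave it standing there and put the brass pin from the block into the other open hole, its head fully down on the joiner. Work by feel and press gently: do not force the drift or the pin or lean the gripper on the rail, and leave everything else on the worktop alone.

Things in the scene. Friction and masses are not known exactly. Their poses are not given: they have to be found in the camera images.
- bearers: Two fixed timber bearers with a red clamp (135 mm high, y = +220) that hold a steel pot rail lying along y, 0.6 m long, kept straight by cleats. Origin midway, 84 mm below the joiner's top face (79 to 84 mm above the worktop); z up. Black channel joiner over the bar ends: 300 (y) x 58 mm, 5 mm thick, middle at y = 0 give or take 20 mm: where the rail is clamped is not reported.
- holes (a point): Nominal midpoint of the joiner's two open 16 mm round holes, at its top face. They are 35 mm either side of it along the bearers' y (nominally y = -40 and -110) and shifted together with the joiner, up to 20 mm along y, 0 across. The other half (y > 0) carries two brass pins already fitted, heads 16 mm high, nominally at y = +40, +110. Axes as the bearers'.
- bar_end (a point): Nominal outer end of the loose right bar (y = -320), at its top face. Steel, 50 x 8 mm, top face 6 mm below the joiner's; over 60 mm free below. Its two 16 mm holes, 70 mm apart, stand 9.5 to 11 mm too far out (-y) from the joiner's, so only a narrow lens of each hole is open. It slides only along y, stiffly (about 6 N of friction, no spring), and stays where left. Its place is not reported.
- drift: Tapered steel drift with a red handle, upright in a hole of the wooden block, hanging by its collar. Origin at the centre of its tip, z up along it. Tip 4 mm across, tapering out to 15 mm at 46 mm, parallel 15 mm shank to 68 mm, collar 28 mm across from 68 to 74 mm, red handle 22 mm across from 74 to 118 mm (top). 0.16 kg.
- drift_shoulder (a point): Underside of the drift's collar, on its axis (68 mm above the tip).
- pin: Brass connecting pin, upright in a hole of the wooden block, hanging by its head. Origin at the centre of its lower end, z up along it. Shank 13 mm in diameter, 34 mm long, with a 1.5 mm chamfer at the lower end; knurled cylindrical head 22 mm in diameter and 16 mm high (34 to 50 mm). 0.09 kg.
- pin_shoulder (a point): Underside of the pin's head, on its axis (34 mm above its lower end).
- block: Fixed wooden tool block, 70 mm (x) by 210 mm (y) by 90 mm high, with three 19 mm holes from its top at y = -75, 0 and +75. Origin at the centre of its underside. The drift and the pin stand in the holes at y = -75 and 0, either way round; the stubby screwdriver in the one at y = +75.
- stubby: Stubby screwdriver with a yellow handle 30 mm across, standing in the block's hole at y = +75, its handle's top 40 mm above the block. Origin at the tip of its blade. Leave alone.
- mallet: Mallet with a black rubber head lying on the worktop, 300 mm long. Origin on the worktop under its middle. Leave alone.
- screwdriver: Orange-handled screwdriver, 200 mm, lying beyond the rail. Origin on the worktop under its middle. Leave alone.
- mug: Blue mug, 82 mm across, 95 mm high. Origin under its centre. Leave alone.
- jar: White storage jar, 84 mm across, 130 mm high. Origin under its centre. Leave alone.
- level: Yellow torpedo spirit level, 230 x 45 x 20 mm, lying flat on the worktop. Origin under its centre. Leave alone.

How it is judged:
On the way, in this order (a step that is already met when the one before it is completed fails the run):
1. the drift is fully home through one of the open holes, its collar down on the joiner, and the bar is drawn into line (((x of drift_shoulder in the frame of bearers between -0.003 and 0.003 m and y of drift_shoulder in the frame of bearers between -0.063 and -0.017 m and z of drift_shoulder in the frame of bearers below 0.0865 m and angle between drift's own z axis and vertical below 0.1 rad) or (x of drift_shoulder in the frame of bearers between -0.003 and 0.003 m and y of drift_shoulder in the frame of bearers between -0.133 and -0.087 m and z of drift_shoulder in the frame of bearers below 0.0865 m and angle between drift's own z axis and vertical below 0.1 rad))), for 0.2 s.
2. with the drift still home, the pin is fully down in the other hole ((((x of drift_shoulder in the frame of bearers between -0.003 and 0.003 m and y of drift_shoulder in the frame of bearers between -0.063 and -0.017 m and z of drift_shoulder in the frame of bearers below 0.0865 m and angle between drift's own z axis and vertical below 0.1 rad) and (x of pin_shoulder in the frame of bearers between -0.003 and 0.003 m and y of pin_shoulder in the frame of bearers between -0.133 and -0.087 m and z of pin_shoulder in the frame of bearers below 0.0865 m and angle between pin's own z axis and vertical below 0.1 rad)) or ((x of drift_shoulder in the frame of bearers between -0.003 and 0.003 m and y of drift_shoulder in the frame of bearers between -0.133 and -0.087 m and z of drift_shoulder in the frame of bearers below 0.0865 m and angle between drift's own z axis and vertical below 0.1 rad) and (x of pin_shoulder in the frame of bearers between -0.003 and 0.003 m and y of pin_shoulder in the frame of bearers between -0.063 and -0.017 m and z of pin_shoulder in the frame of bearers below 0.0865 m and angle between pin's own z axis and vertical below 0.1 rad)))), for 0.2 s.
At the end, for the whole second after the job is handed in: Drift upright down through one open hole of joiner and bar, pin upright down through the other (within 0.1 rad of upright and 3 mm of the rail's centre line), drift's collar and pin's head each within 2.5 mm of the joiner's top face, so that the bar is in line; drift and pin at rest ((((x of drift_shoulder in the frame of bearers between -0.003 and 0.003 m and y of drift_shoulder in the frame of bearers between -0.063 and -0.017 m and z of drift_shoulder in the frame of bearers below 0.0865 m and angle between drift's own z axis and vertical below 0.1 rad) and (x of pin_shoulder in the frame of bearers between -0.003 and 0.003 m and y of pin_shoulder in the frame of bearers between -0.133 and -0.087 m and z of pin_shoulder in the frame of bearers below 0.0865 m and angle between pin's own z axis and vertical below 0.1 rad)) or ((x of drift_shoulder in the frame of bearers between -0.003 and 0.003 m and y of drift_shoulder in the frame of bearers between -0.133 and -0.087 m and z of drift_shoulder in the frame of bearers below 0.0865 m and angle between drift's own z axis and vertical below 0.1 rad) and (x of pin_shoulder in the frame of bearers between -0.003 and 0.003 m and y of pin_shoulder in the frame of bearers between -0.063 and -0.017 m and z of pin_shoulder in the frame of bearers below 0.0865 m and angle between pin's own z axis and vertical below 0.1 rad))) and linear speed of each of drift, pin below 0.02 m/s); the robot touches nothing.
It fails at once if the drift is rammed against the rail (more than 55 N of contact force in all between them) (contact force between drift and bearers above 55 N).
It fails at once if the pin is rammed against the rail (more than 55 N of contact force in all between them) (contact force between pin and bearers above 55 N).
It fails at once if the gripper or arm itself leans on the rail or its bar (more than 10 N) (contact force between any of the fingers, the arm and bearers above 10 N).
It fails at once if another thing on the worktop or in the block is moved more than 25 mm (distance of any of stubby, mallet, screwdriver, mug, jar, level from where it was at the start of the episode above 0.025 m).
It also fails if it takes over 72 s, if anything falls off the work surface, if the arm or the gripper's body presses on something with over 40 N, if the wrist force passes 120 N, or if a joint passes its speed limit or range.

## Working session

There is one attempt and no reset: what is moved stays moved. The work goes in short steps, Python scripts to look and compute and a tool call to move; the robot and the scene stay as the last step left them, time stands still between calls to the robot, and variables do not carry over. Pictures are saved under pics/ and viewed, at most 10 in all, crops included, and the job is handed in when it is done.

Besides the shell and the picture viewer there is one more tool, called after ">>>" as name([rows], argument=value, ...), one row to a line, values as JSON. move_arm: Moves the arm, as the interface text tells. Its arguments: {"type":"object","properties":{"motion":{"type":"array"},"squeeze":{"type":"number"}},"required":["motion"]}

```bash
ls; mkdir -p pics
python3 - <<'E'
from station import env
import cv2,numpy as np
s=env.sense();print(s['time'],s['tool_pos'],s['tool_rot'],s['force'])
ims=[env.get_image(n) for n in("scene","side")]
for n,i in zip(("scene","side"),ims):
    cv2.imwrite(f"pics/{n}0.png",i)
    c=env.calibration(n);print(n,c)
E
```

```text
pics
0.0 [0.22466866 0.47397272 0.19334228] [ 2.19595937e-01  9.75590701e-01 -5.94403462e-04 -2.33915554e-04] [ 0.10365975 -0.40783238 -0.33638441]
scene {'vertical_fov': 43.7496748971089, 'cx': 251.2153356479522, 'cy': 195.59552869894958, 'distortion': array([0.04751129, 0.        , 0.        , 0.        , 0.        ]), 'R': array([[ 0.65451559,  0.75601876, -0.00670658],
       [ 0.5768895 , -0.50513054, -0.6419047 ],
       [-0.48867969,  0.41626768, -0.7667551 ]]), 't': array([-0.34803453, -0.31906223,  1.70717565])}
side {'vertical_fov': 52.32370640883198, 'cx': 250.5663079686165, 'cy': 195.38114383367233, 'distortion': array([-0.08002086,  0.        ,  0.        ,  0.        ,  0.        ]), 'R': array([[ 0.81058263, -0.58533535,  0.01839357],
       [-0.42648587, -0.61154678, -0.66642354],
       [ 0.40132979,  0.53234675, -0.74534646]]), 't': array([-0.51456512,  0.24580858,  1.21420096])}
```

View pics/scene0.png

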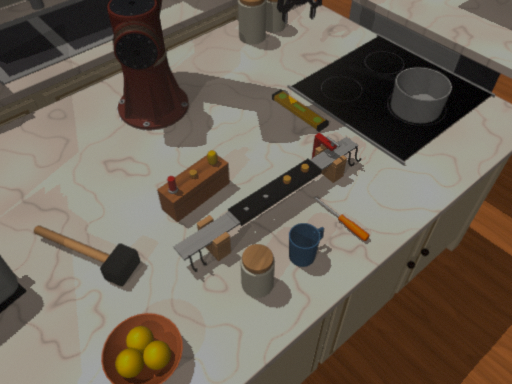

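View pics/side0.png

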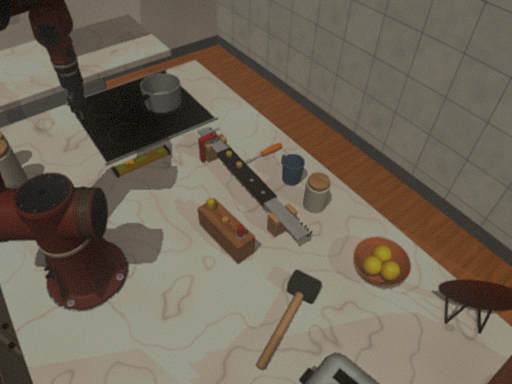

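The scene view shows the red drift at (171,183), the pin at (193,174), yellow stubby at (212,155), the joiner from (232,215) to (318,165) with fitted pins at (287,181) and (305,168). In the side view the drift is at (241,230) and the pin at (224,217).

```bash
cat > h.py <<'E'
import cv2,numpy as np
from station import env
def cam(n):
    c=env.calibration(n); f=192/np.tan(np.radians(c['vertical_fov']/2))
    K=np.array([[f,0,c['cx']],[0,f,c['cy']],[0,0,1]]); return K,c['distortion'],c['R'],c['t']
def ray(C,p):
    K,d,R,t=C; u=cv2.undistortPoints(np.array([[p]],float),K,d)[0,0]
    return -R.T@t, R.T@np.array([u[0],u[1],1])
def plane(C,p,z):
    o,d=ray(C,p); return o+d*(z-o[2])/d[2]
def tri(C1,p1,C2,p2):
    o1,d1=ray(C1,p1);o2,d2=ray(C2,p2)
    s=np.linalg.lstsq(np.c_[d1,-d2],o2-o1,rcond=None)[0]
    a=o1+s[0]*d1;b=o2+s[1]*d2; return (a+b)/2,np.linalg.norm(a-b)
def blobs(im,lo,hi,amin=8):
    m=cv2.inRange(cv2.cvtColor(im,cv2.COLOR_BGR2HSV),np.array(lo),np.array(hi))
    n,l,s,c=cv2.connectedComponentsWithStats(m)
    return [(c[i].round(1).tolist(),s[i].tolist()) for i in range(1,n) if s[i,4]>=amin],l
E
python3 - <<'E'
from h import *
A,B=cam('scene'),cam('side')
for n,p in dict(drift=((171,183),(241,230)),pin=((193,174),(224,217)),stubby=((212,155),(212,203)),bp1=((287,181),(0,0))).items():
    if p[1][0]: print(n,tri(A,p[0],B,p[1]))
for n,w in(('scene',(155,140,370,270)),('side',(190,120,320,270))):
    im=cv2.imread(f'pics/{n}0.png');x0,y0,x1,y1=w;c=im[y0:y1,x0:x1]
    C=cam(n)
    for nm,lo,hi in(('red',(0,150,70),(6,255,255)),('yel',(22,120,60),(34,255,255)),('brass',(14,110,110),(22,255,255))):
        for b,s in blobs(c,lo,hi)[0]:
            q=(b[0]+x0,b[1]+y0); print(n,nm,q,s[4],plane(C,q,.09).round(3))
    g=c[...].max(2); m=(g<50).astype('uint8')
    nn,l,s,ce=cv2.connectedComponentsWithStats(m)
    i=1+s[1:,4].argmax(); pts=np.argwhere(l==i)[:,::-1].astype(np.float32)
    r=cv2.minAreaRect(pts); bx=cv2.boxPoints(r)+[x0,y0]; print('joiner',s[i],[plane(C,q,.1635-.08).round(3) for q in bx])
    cv2.imwrite(f'pics/{n}c.png',cv2.resize(c,None,fx=3 if n=='scene' else 4,fy=3 if n=='scene' else 4,interpolation=cv2.INTER_CUBIC))
E
```

```text
drift (array([ 0.4430535 , -0.21209513,  0.1217835 ]), np.float64(0.0001877514219809297))
pin (array([ 0.43652656, -0.13208412,  0.10144402]), np.float64(0.010008787498170866))
stubby (array([ 0.43039688, -0.06289939,  0.11772371]), np.float64(0.005947919257947665))
scene red (324.2, 143.9) 114 [0.592 0.24  0.09 ]
scene red (171.0, 182.4) 71 [ 0.415 -0.198  0.09 ]
scene yel (211.7, 156.6) 99 [ 0.41  -0.049  0.09 ]
scene brass (318.6, 148.8) 20 [0.596 0.212 0.09 ]
scene brass (206.5, 158.0) 11 [ 0.405 -0.064  0.09 ]
scene brass (343.2, 157.3) 14 [0.669 0.241 0.09 ]
scene brass (337.2, 161.0) 37 [0.667 0.216 0.09 ]
scene brass (304.8, 166.1) 29 [0.619 0.131 0.09 ]
scene brass (192.3, 171.5) 43 [ 0.421 -0.128  0.09 ]
scene brass (286.7, 177.7) 32 [0.618 0.06  0.09 ]
scene brass (354.1, 227.3) 170 [0.859 0.072 0.09 ]
scene brass (204.3, 221.0) 74 [ 0.586 -0.21   0.09 ]
scene brass (220.8, 237.8) 84 [ 0.657 -0.211  0.09 ]
scene brass (257.0, 257.0) 602 [ 0.761 -0.179  0.09 ]
joiner [  74   20   93   65 1674] [array([ 0.592, -0.134,  0.083]), array([0.594, 0.183, 0.083]), array([0.663, 0.1
[... 155 characters left out ...]
10.6, 203.2) 64 [ 0.437 -0.044  0.09 ]
side brass (222.6, 138.1) 15 [0.653 0.214 0.09 ]
side brass (207.7, 145.5) 12 [0.582 0.21  0.09 ]
side brass (274.5, 146.9) 11 [0.788 0.058 0.09 ]
side brass (228.8, 152.5) 18 [0.626 0.131 0.09 ]
side brass (238.9, 163.4) 17 [0.624 0.06  0.09 ]
side brass (314.8, 179.8) 124 [ 0.797 -0.162  0.09 ]
side brass (210.4, 201.9) 32 [ 0.44  -0.038  0.09 ]
side brass (290.8, 208.2) 43 [ 0.643 -0.214  0.09 ]
side brass (273.6, 217.6) 49 [ 0.571 -0.212  0.09 ]
side brass (224.9, 218.4) 36 [ 0.441 -0.125  0.09 ]
joiner [ 27  30  59  55 796] [array([0.578, 0.154, 0.083]), array([0.647, 0.182, 0.083]), array([ 0.64 , -0.136,  0.083]), array([ 0.578, -0.153,  0.084])]
```

View pics/scenec.png

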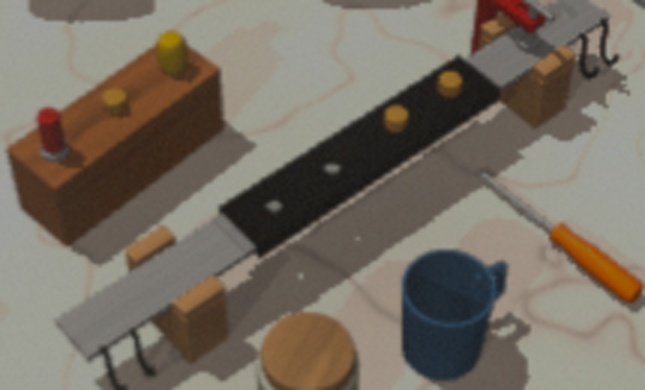

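The crop shows the drift, pin and stubby in the block, the joiner with two small open holes at about (266,196) and (246,209) in full-picture pixels, and the rail running almost along world y. I'll move over the block and turn the fingers to close along x.

>>> move_arm([
  {"x": -0.04, "y": -0.04, "z": -0.05, "az": 8},
  {"x": -0.08, "y": -0.085, "z": -0.1, "az": 16},
  {"x": -0.12, "y": -0.13, "z": -0.107, "az": 24},
  {"x": -0.165, "y": -0.175, "z": -0.107, "az": 32},
  {"x": -0.21, "y": -0.22, "z": -0.107, "az": 40},
  {"x": -0.25, "y": -0.265, "z": -0.107, "az": 48},
  {"x": -0.29, "y": -0.31, "z": -0.107, "az": 56},
  {"x": -0.33, "y": -0.35, "z": -0.107, "az": 64.6},
])

```text
$.motion[0]: bad value
```

>>> move_arm([
  {"ax": 0, "ay": 0, "az": 8, "x": -0.04, "y": -0.04, "z": -0.02, "fingers": 0.085},
  {"ax": 0, "ay": 0, "az": 16, "x": -0.08, "y": -0.085, "z": -0.04, "fingers": 0.085},
  {"ax": 0, "ay": 0, "az": 24, "x": -0.12, "y": -0.13, "z": -0.06, "fingers": 0.085},
  {"ax": 0, "ay": 0, "az": 32, "x": -0.16, "y": -0.17, "z": -0.08, "fingers": 0.085},
  {"ax": 0, "ay": 0, "az": 40, "x": -0.2, "y": -0.21, "z": -0.1, "fingers": 0.085},
  {"ax": 0, "ay": 0, "az": 48, "x": -0.24, "y": -0.25, "z": -0.107, "fingers": 0.085},
  {"ax": 0, "ay": 0, "az": 56, "x": -0.28, "y": -0.29, "z": -0.107, "fingers": 0.085},
  {"ax": 0, "ay": 0, "az": 64.6, "x": -0.32, "y": -0.33, "z": -0.107, "fingers": 0.085},
])

```text
time: 1.1
tool_pos: [0.3729, 0.0372, 0.301]
tool_rot: [0.709, 0.706, 0.0, 0.0]
force: [1.0, 1.5, -0.4]
finger_gap: 0.0847
grasp_force: 0.0
```

>>> move_arm([
  {"ax": 0, "ay": 0, "az": 0, "x": -0.05, "y": 0.015, "z": 0, "fingers": 0.085},
  {"ax": 0, "ay": 0, "az": 0, "x": -0.1, "y": 0.03, "z": 0, "fingers": 0.085},
  {"ax": 0, "ay": 0, "az": 0, "x": -0.15, "y": 0.045, "z": 0, "fingers": 0.085},
  {"ax": 0, "ay": 0, "az": 0, "x": -0.18, "y": 0.06, "z": 0, "fingers": 0.085},
  {"ax": 0, "ay": 0, "az": 0, "x": -0.18, "y": 0.06, "z": 0, "fingers": 0.085},
])

```text
time: 1.72
tool_pos: [0.433, -0.1426, 0.3001]
tool_rot: [0.708, 0.706, -0.0, -0.001]
force: [-0.8, 0.6, 0.2]
finger_gap: 0.085
grasp_force: 0.0
```

Run:
```python
from h import *
s=env.sense();print(s['time'],s['tool_pos'],s['tool_rot'],s['force'])
C=cam('wrist');im=env.get_image('wrist');cv2.imwrite('pics/w1.png',im);np.savez('w1.npz',K=C[0],d=C[1],R=C[2],t=C[3])
print(-C[2].T@C[3],C[2])
for nm,lo,hi in(('red',(0,150,70),(6,255,255)),('red2',(172,130,60),(180,255,255)),('brass',(14,110,90),(25,255,255))):
    for b,st in blobs(im,lo,hi,60)[0]: print(nm,b,st[:5],plane(C,b,.14 if 'red' in nm else .106).round(4))
```

```text
1.725 [ 0.43304873 -0.14260709  0.30007634] [ 7.07892276e-01  7.06320136e-01 -2.77393356e-04 -5.59843615e-04] [-0.81277866  0.56224057  0.19975637]
[ 0.43339435 -0.06776003  0.48049026] [[ 0.99999285 -0.00300297 -0.00229789]
 [-0.00218592 -0.95496323  0.2967161 ]
 [-0.00308543 -0.29670896 -0.95496297]]
red [4.2, 123.2] [0, 117, 13, 15, 109] [ 0.1621 -0.0891  0.14  ]
red [266.4, 229.0] [258, 222, 18, 15, 231] [ 0.4405 -0.21    0.14  ]
brass [253.0, 94.6] [241, 81, 25, 29, 541] [ 0.4256 -0.0623  0.106 ]
brass [260.7, 160.4] [252, 152, 19, 18, 280] [ 0.4341 -0.1366  0.106 ]
brass [368.5, 207.8] [361, 192, 16, 32, 393] [ 0.5678 -0.1962  0.106 ]
brass [421.7, 209.0] [413, 194, 18, 31, 388] [ 0.6348 -0.198   0.106 ]
brass [264.0, 346.1] [233, 334, 60, 24, 560] [ 0.4385 -0.4067  0.106 ]
```

View pics/w1.png

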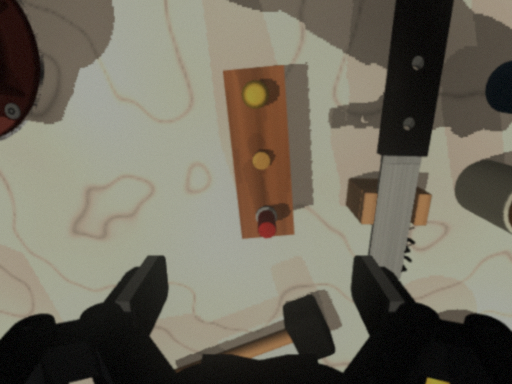

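Wrist view: drift top at (266,229), pin at (261,160), stubby (253,95), joiner's open holes at (418,63) and (409,124), joiner end along row 155. Now descend onto the drift handle; also compute the hole positions.

>>> move_arm([
  {"ax": 0, "ay": 0, "az": 0, "x": -0.04, "y": 0.004, "z": 0.03, "fingers": 0.085},
  {"ax": 0, "ay": 0, "az": 0, "x": -0.067, "y": 0.0075, "z": 0.07, "fingers": 0.07},
  {"ax": 0, "ay": 0, "az": 0, "x": -0.067, "y": 0.0075, "z": 0.11, "fingers": 0.07},
  {"ax": 0, "ay": 0, "az": 0, "x": -0.067, "y": 0.0075, "z": 0.15, "fingers": 0.07},
  {"ax": 0, "ay": 0, "az": 0, "x": -0.067, "y": 0.0075, "z": 0.18, "fingers": 0.07},
  {"ax": 0, "ay": 0, "az": 0, "x": -0.067, "y": 0.0075, "z": 0.197, "fingers": 0.07},
  {"ax": 0, "ay": 0, "az": 0, "x": -0.067, "y": 0.0075, "z": 0.197, "fingers": 0.07},
])

```text
time: 2.65
tool_pos: [0.4393, -0.2061, 0.1032]
tool_rot: [0.706, 0.708, -0.0, -0.001]
force: [0.6, -0.7, 0.5]
finger_gap: 0.07
grasp_force: 0.0
```

Run:
```python
from h import *
s=env.sense();print(s['time'],s['tool_pos'],s['force'])
w=np.load('w1.npz');C=(w['K'],w['d'],w['R'],w['t']);im=cv2.imread('pics/w1.png')
hs=im[:,:,2].astype(int)
c=im[40:150,385:440].max(2); m=(c>75).astype('uint8')
# enclosed bright blobs in joiner
n,l,st,ce=cv2.connectedComponentsWithStats(m)
for i in range(1,n):
    if 15<st[i,4]<400: q=ce[i]+[385,40]; print('hole',q,st[i],plane(C,q,.0815).round(4))
for r in (20,60,100,140):
    row=im[r,370:470].max(1)<60; k=np.flatnonzero(row)+370; a,b=plane(C,(k[0],r),.0815),plane(C,(k[-1],r),.0815); print(r,k[0],k[-1],a.round(4),b.round(4),((a+b)/2).round(4))
print('end',[plane(C,q,.0815).round(4) for q in((382,155),(426,157))])
```

```text
2.65 [ 0.43928551 -0.20613661  0.10319312] [ 0.61309808 -0.7294235   0.51227811]
hole [386.09836066  56.80327869] [  0   0   5  46 122] [ 0.5796 -0.02    0.0815]
hole [435.59537572 129.75722543] [ 43  54  12  56 346] [ 0.6502 -0.1031  0.0815]
20 393 450 [0.5834 0.0186 0.0815] [0.6485 0.0194 0.0815] [0.6159 0.019  0.0815]
60 388 443 [ 0.5822 -0.0234  0.0815] [ 0.6469 -0.0229  0.0815] [ 0.6145 -0.0232  0.0815]
100 383 436 [ 0.581  -0.0681  0.0815] [ 0.6453 -0.0678  0.0815] [ 0.6131 -0.0679  0.0815]
140 379 429 [ 0.5811 -0.1157  0.0815] [ 0.6439 -0.1156  0.0815] [ 0.6125 -0.1157  0.0815]
end [array([ 0.5868, -0.1345,  0.0815]), array([ 0.6432, -0.137 ,  0.0815])]
```

>>> move_arm([
  {"ax": 0, "ay": 0, "az": 0, "x": -0.003, "y": 0.001, "z": 0, "fingers": 0.06},
  {"ax": 0, "ay": 0, "az": 0, "x": -0.003, "y": 0.001, "z": 0, "fingers": 0.01},
  {"ax": 0, "ay": 0, "az": 0, "x": -0.003, "y": 0.001, "z": 0, "fingers": 0.01},
  {"ax": 0, "ay": 0, "az": 0, "x": -0.003, "y": 0.001, "z": 0, "fingers": 0.01},
  {"ax": 0, "ay": 0, "az": 0, "x": -0.003, "y": 0.001, "z": 0, "fingers": 0.01},
  {"ax": 0, "ay": 0, "az": 0, "x": -0.003, "y": 0.001, "z": 0, "fingers": 0.01},
], squeeze=60)

```text
time: 3.4
tool_pos: [0.4413, -0.2109, 0.1039]
tool_rot: [0.707, 0.707, -0.0, -0.0]
force: [0.4, 0.7, 0.4]
finger_gap: 0.0099
grasp_force: 0.0
```

Run:
```python
from h import *
s=env.sense();print(s['time'],s['tool_pos'],s['finger_gap'],s['grasp_force'])
im=env.get_image('wrist');cv2.imwrite('pics/w2.png',im)
a=env.get_image('scene')[130:230,130:260];b=env.get_image('side')[160:270,180:300]
cv2.imwrite('pics/w2m.png',np.hstack([cv2.resize(im,(400,300)),cv2.resize(a,(390,300))[:,:200*2-10]]))
```

```text
3.4 [ 0.44127296 -0.2108827   0.1038834 ] 0.009944475014135926 0.0
```

View pics/w2m.png

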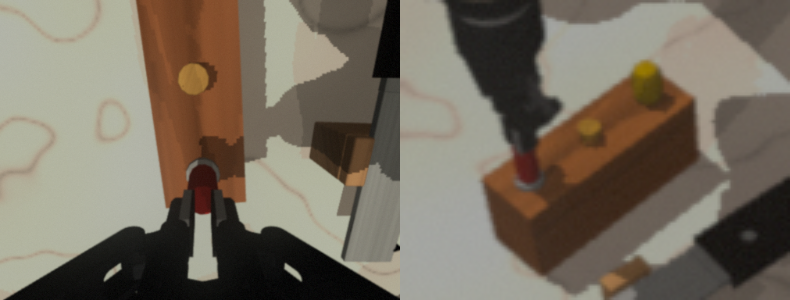

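Run:
```python
from h import *
C=cam('wrist');im=cv2.imread('pics/w2.png')
P=lambda X:cv2.projectPoints(np.array([X],float),cv2.Rodrigues(C[2])[0],C[3],C[0],C[1])[0].ravel().round(1)
for nm,X in dict(tcp=(.4413,-.2109,.1039),tip_r=(.4463,-.2109,.1039),grasp=(.4413,-.2109,.1229),drifttop=(.4405,-.21,.14),driftcollar=(.4405,-.21,.096),pin=(.434,-.1366,.106)).items(): print(nm,P(X))
for nm,lo,hi,z in(('brass',(14,110,90),(25,255,255),.106),('red',(0,150,50),(6,255,255),.14)):
    for b,st in blobs(im,lo,hi,150)[0]: print(nm,b,st,plane(C,b,z).round(4))
cv2.imwrite('pics/w2c.png',cv2.resize(im[190:384,160:360],None,fx=3,fy=3,interpolation=cv2.INTER_CUBIC))
```

```text
tcp [259.7 228.2]
tip_r [267.9 228.2]
grasp [259.7 241.5]
drifttop [258.1 254.3]
driftcollar [258.4 222.1]
pin [246.  100.8]
brass [247.0, 100.8] [227, 80, 41, 42, 1334] [ 0.4345 -0.1366  0.106 ]
brass [459.2, 210.8] [441, 178, 33, 61, 1154] [ 0.5605 -0.199   0.106 ]
red [257.6, 243.6] [241, 211, 32, 63, 1187] [ 0.4403 -0.2041  0.14  ]
```

View pics/w2c.png

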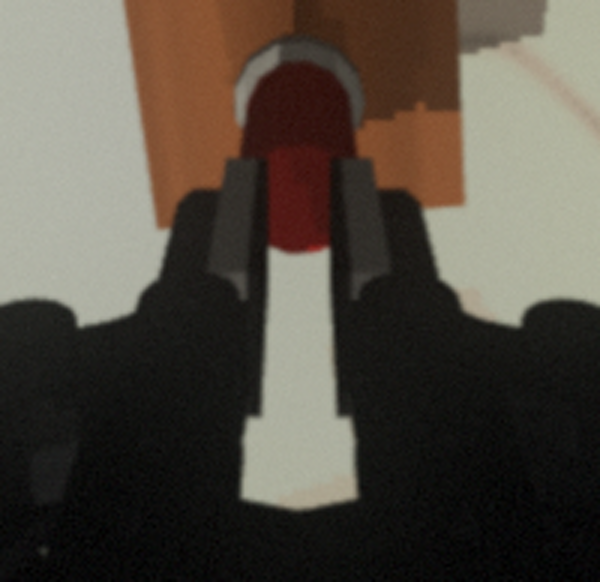

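The picture shows the finger tips near row 243 above the drift's handle, closed to 10 mm with the handle's end just below them: the real tips are higher than the reported TCP suggests. I open and go lower in small steps.

>>> move_arm([
  {"ax": 0, "ay": 0, "az": 0, "x": 0, "y": 0, "z": 0, "fingers": 0.055},
  {"ax": 0, "ay": 0, "az": 0, "x": 0, "y": 0, "z": 0, "fingers": 0.055},
  {"ax": 0, "ay": 0, "az": 0, "x": 0, "y": 0, "z": 0, "fingers": 0.055},
  {"ax": 0, "ay": 0, "az": 0, "x": 0, "y": 0, "z": 0.005, "fingers": 0.055},
  {"ax": 0, "ay": 0, "az": 0, "x": 0, "y": 0, "z": 0.01, "fingers": 0.055},
  {"ax": 0, "ay": 0, "az": 0, "x": 0, "y": 0, "z": 0.012, "fingers": 0.055},
])

```text
time: 4.3
tool_pos: [0.441, -0.2107, 0.0914]
tool_rot: [0.707, 0.707, -0.0, -0.0]
force: [0.5, 0.6, 0.0]
finger_gap: 0.0547
grasp_force: 0.0
```

Run:
```python
from h import *
s=env.sense();print(s['time'],s['tool_pos'],s['finger_gap'],s['force'],s['qpos'])
for n,w in(('scene',(130,130,260,230)),('side',(180,150,310,250))):
    im=env.get_image(n);cv2.imwrite(f'pics/{n}2.png',im)
A=cv2.imread('pics/scene2.png')[120:220,120:250];B=cv2.imread('pics/side2.png')[150:270,170:300]
cv2.imwrite('pics/m3.png',np.hstack([cv2.resize(A,(400,308),interpolation=2),cv2.resize(B,(334,308),interpolation=2)]))
```

```text
4.3 [ 0.44102441 -0.21070108  0.09136617] 0.054742487899356124 [0.45346097 0.58650177 0.04771307] [-5.95381654e-01  3.10194842e-01 -4.15843896e-01  8.45482262e-01
 -2.56800598e-05  9.74913227e-01]
```

View pics/m3.png

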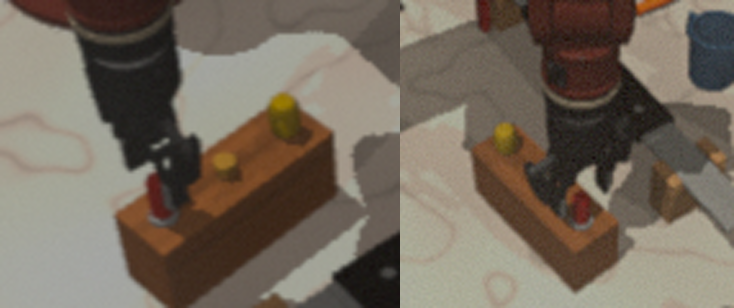

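Run:
```python
from h import *
A,B=cam('scene'),cam('side')
print(tri(A,(180,187),B,(250,222)),tri(A,(168.5,174),B,(224.5,233.7)))
X=np.array([[.469,-.2107,.0914],[.413,-.2107,.0914],[.441,-.21,.14],[.441,-.21,.093],[.441,-.2107,.0914]])
for C in(A,B): print(cv2.projectPoints(X,cv2.Rodrigues(C[2])[0],C[3],C[0],C[1])[0].reshape(-1,2).round(1).tolist())
print(cv2.projectPoints(X,cv2.Rodrigues(cam('wrist')[2])[0],cam('wrist')[3],C[0],C[1])[0].reshape(-1,2).round(1).tolist())
```

```text
(array([ 0.47917476, -0.20724673,  0.1311988 ]), np.float64(0.002258890323905557)) (array([ 0.39889263, -0.19020221,  0.10939958]), np.float64(0.005440536277301413))
[[178.3, 195.3], [166.8, 183.9], [170.3, 177.7], [172.6, 189.0], [172.5, 189.5]]
[[247.6, 231.7], [232.7, 240.2], [240.1, 226.2], [240.1, 235.5], [240.2, 235.9]]
[[307.1, 231.2], [194.9, 231.1], [250.9, 278.5], [251.0, 231.1], [251.0, 231.2]]
```

The triangulated +x fingertip is at z≈0.131, about 40 mm above the reported TCP. So I go 22 mm lower and close.

>>> move_arm([
  {"ax": 0, "ay": 0, "az": 0, "x": 0, "y": 0, "z": 0.006, "fingers": 0.055},
  {"ax": 0, "ay": 0, "az": 0, "x": 0, "y": 0, "z": 0.012, "fingers": 0.055},
  {"ax": 0, "ay": 0, "az": 0, "x": 0, "y": 0, "z": 0.018, "fingers": 0.055},
  {"ax": 0, "ay": 0, "az": 0, "x": 0, "y": 0, "z": 0.022, "fingers": 0.05},
  {"ax": 0, "ay": 0, "az": 0, "x": 0, "y": 0, "z": 0.022, "fingers": 0.01},
  {"ax": 0, "ay": 0, "az": 0, "x": 0, "y": 0, "z": 0.022, "fingers": 0.01},
  {"ax": 0, "ay": 0, "az": 0, "x": 0, "y": 0, "z": 0.022, "fingers": 0.01},
  {"ax": 0, "ay": 0, "az": 0, "x": 0, "y": 0, "z": 0.022, "fingers": 0.01},
], squeeze=60)

```text
time: 5.4
tool_pos: [0.4413, -0.2109, 0.0701]
tool_rot: [0.707, 0.707, -0.0, 0.0]
force: [-1.1, 0.8, 2.3]
finger_gap: 0.0206
grasp_force: 58.6
```

Gripped. Lift out and carry over to the rail, looking with the camera above the outer hole.

>>> move_arm([
  {"ax": 0, "ay": 0, "az": 0, "x": 0, "y": 0, "z": -0.02, "fingers": 0.01},
  {"ax": 0, "ay": 0, "az": 0, "x": 0, "y": 0, "z": -0.06, "fingers": 0.01},
  {"ax": 0, "ay": 0, "az": 0, "x": 0, "y": 0, "z": -0.105, "fingers": 0.01},
  {"ax": 0, "ay": 0, "az": 0, "x": 0.01, "y": 0.04, "z": -0.105, "fingers": 0.01},
  {"ax": 0, "ay": 0, "az": 0, "x": 0.02, "y": 0.085, "z": -0.105, "fingers": 0.01},
  {"ax": 0, "ay": 0, "az": 0, "x": 0.03, "y": 0.13, "z": -0.105, "fingers": 0.01},
  {"ax": 0, "ay": 0, "az": 0, "x": 0.039, "y": 0.172, "z": -0.105, "fingers": 0.01},
  {"ax": 0, "ay": 0, "az": 0, "x": 0.039, "y": 0.172, "z": -0.105, "fingers": 0.01},
])

```text
time: 6.4
tool_pos: [0.6153, -0.1708, 0.1736]
tool_rot: [0.706, 0.708, 0.0, -0.0]
force: [-0.7, 0.0, -1.0]
finger_gap: 0.0207
grasp_force: 59.3
```

>>> move_arm([
  {"ax": 0, "ay": 0, "az": 0, "x": 0, "y": 0, "z": 0, "fingers": 0.01},
])

```text
time: 6.52
tool_pos: [0.6127, -0.1716, 0.1743]
tool_rot: [0.707, 0.707, -0.0, -0.001]
force: [-0.0, -0.3, -2.3]
finger_gap: 0.0205
grasp_force: 59.3
```

Run:
```python
from h import *
s=env.sense();print(s['time'],s['tool_pos'],s['force'],s['finger_gap'],s['grasp_force'])
C=cam('wrist');im=env.get_image('wrist');cv2.imwrite('pics/w4.png',im);np.savez('w4.npz',K=C[0],d=C[1],R=C[2],t=C[3])
T=s['tool_pos']
P=lambda X:cv2.projectPoints(np.array([X],float),cv2.Rodrigues(C[2])[0],C[3],C[0],C[1])[0].ravel().round(1)
print('cam',-C[2].T@C[3],'hole pred',P((.613,-.097,.0815)),P((.614,-.026,.0815)),'tip pred',P(T+[0,0,-.048]))
cv2.imwrite('pics/w4c.png',cv2.resize(im[0:340,150:400],None,fx=1.75,fy=1.75,interpolation=2))
```

```text
6.525 [ 0.61267912 -0.17163222  0.17431484] [-0.03930839 -0.28623725 -2.314648  ] 0.02045308271020406 59.30139899253845
cam [ 0.61282454 -0.09678498  0.35469995] hole pred [260.2  99.9] [261.6   2.7] tip pred [259.7 203.6]
```

View pics/w4c.png

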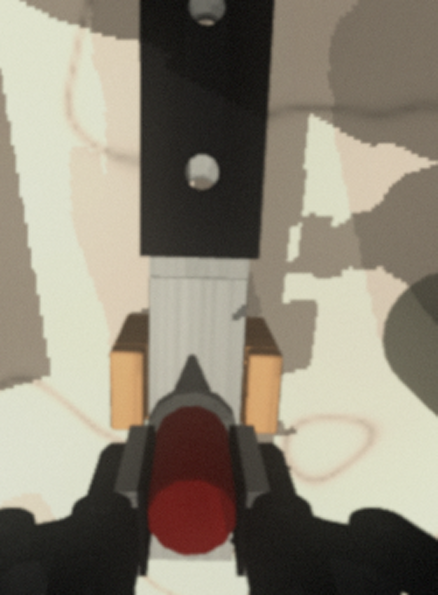

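The wrist view shows the outer hole at about (265,98) with its lens at the bottom side, the inner hole at about (268,5), and the drift's tip at (260,204), exactly as predicted from the TCP. Measuring the hole more closely:

Run:
```python
from h import *
w=np.load('w4.npz');C=(w['K'],w['d'],w['R'],w['t']);im=cv2.imread('pics/w4.png')
x0,y0=245,80;c=im[y0:118,x0:288].max(2); m=(c>70).astype('uint8')
n,l,st,ce=cv2.connectedComponentsWithStats(m)
for i in range(1,n):
    if st[i,4]>40:
        k=cv2.findContours((l==i).astype('uint8'),0,1)[0][0]; (a,b),r=cv2.minEnclosingCircle(k)
        print(st[i],ce[i]+[x0,y0],(a+x0,b+y0),r)
        for z in(.079,.0815,.084): print(z,plane(C,ce[i]+[x0,y0],z).round(4),plane(C,(a+x0,b+y0),z).round(4))
print(im[84:116,258:274].max(2))
for r in (40,70,120,140):
    row=im[r,200:320].max(1)<55; k=np.flatnonzero(row)+200; a,b=plane(C,(k[0]-.5,r),.0815),plane(C,(k[-1]+.5,r),.0815); print(r,((a+b)/2).round(4),b[0]-a[0])
```

```text
[ 11   8  19  21 319] [265.02821317  97.7523511 ] (264.62295150756836, 97.76229476928711) 10.330000877380371
0.079 [ 0.617  -0.0953  0.079 ] [ 0.6166 -0.0953  0.079 ]
0.0815 [ 0.6169 -0.0953  0.0815] [ 0.6166 -0.0953  0.0815]
0.084 [ 0.6169 -0.0953  0.084 ] [ 0.6166 -0.0953  0.084 ]
[[ 33  38  35  35  34  37  37  30  35  35  33  32  34  33  32  32]
 [ 39  36  38  36  34  35  34  31  32  32  28  30  32  34  34  34]
 [ 37  37  35  33  37  34  36  35  34  34  32  31  30  35  32  32]
 [ 34  33  35  39  47  59  60  59  56  54  44  37  34  33  35  31]
 [ 37  34  41  65  92 115 119 116 117 109  89  63  43  34  32  33]
 [ 41  56  79 110 141 160 163 162 159 158 140 115  86  59  38  32]
 [ 69 105 127 148 167 170 174 171 172 173 171 155 135 107  68  39]
 [ 99 145 162 171 174 175 174 171 174 173 176 173 162 143 104  62]
 [122 162 171 174 175 175 174 174 174 176 176 175 168 153 134  86]
 [128 164 173 176 175 176 174 172 173 175 178 174 168 159 144 114]
 [130 162 171 173 173 174 170 173 172 175 177 172 167 159 155 133]
 [134 165 172 176 172 174 173 174 173 173 173 167 162 160 153 142]
 [132 162 17
[... 827 characters left out ...]
71  61  53  42  34  35  28  37]
 [ 37  40  38  38  38  50  43  42  41  36  37  34  32  35  32  33]
 [ 36  40  39  37  36  36  36  37  34  34  37  39  36  34  36  37]
 [ 40  36  40  36  39  37  34  32  39  35  36  36  34  35  33  32]
 [ 39  38  38  36  38  38  37  35  37  36  36  38  34  34  34  38]
 [ 43  41  39  38  38  37  35  36  41  37  36  36  34  34  36  38]
 [ 41  38  35  40  38  38  36  39  37  37  37  39  36  36  37  35]
 [ 42  40  40  40  37  38  35  39  37  38  37  38  34  36  35  35]]
40 [ 0.6182 -0.052   0.0815] 0.05696517687258773
70 [ 0.6176 -0.074   0.0815] 0.05673079749550314
120 [ 0.617  -0.113   0.0815] 0.055816962906574896
140 [ 0.6196 -0.1296  0.0815] 0.04832351602818252
```

>>> move_arm([
  {"ax": 0, "ay": 0, "az": 0, "x": 0.03, "y": 0.004, "z": 0, "fingers": 0.01},
  {"ax": 0, "ay": 0, "az": 0, "x": 0.055, "y": 0.004, "z": 0.01, "fingers": 0.01},
  {"ax": 0, "ay": 0, "az": 0, "x": 0.071, "y": 0.004, "z": 0.02, "fingers": 0.01},
  {"ax": 0, "ay": 0, "az": 0, "x": 0.071, "y": 0.004, "z": 0.03, "fingers": 0.01},
  {"ax": 0, "ay": 0, "az": 0, "x": 0.071, "y": 0.004, "z": 0.034, "fingers": 0.01},
  {"ax": 0, "ay": 0, "az": 0, "x": 0.071, "y": 0.004, "z": 0.034, "fingers": 0.01},
  {"ax": 0, "ay": 0, "az": 0, "x": 0.071, "y": 0.004, "z": 0.034, "fingers": 0.01},
])

```text
time: 7.45
tool_pos: [0.6175, -0.1015, 0.1412]
tool_rot: [0.707, 0.707, 0.0, 0.0]
force: [0.0, 0.6, -1.3]
finger_gap: 0.0207
grasp_force: 59.3
```

Run:
```python
from h import *
s=env.sense();T=s['tool_pos'];print(s['time'],T,s['force'])
C=cam('wrist');im=env.get_image('wrist');cv2.imwrite('pics/w5.png',im);np.savez('w5.npz',K=C[0],d=C[1],R=C[2],t=C[3])
P=lambda X:cv2.projectPoints(np.array([X],float),cv2.Rodrigues(C[2])[0],C[3],C[0],C[1])[0].ravel().round(1)
print('tip pred',P(T+[0,0,-.048]),'hole',P((.6168,-.0953,.0815)),'hole edges',P((.6168,-.0873,.0815)),P((.6168,-.1033,.0815)))
crop=im[165:245,220:300]; cv2.imwrite('pics/w5c.png',cv2.resize(crop,None,fx=7,fy=7,interpolation=2))
```

```text
7.45 [ 0.61747243 -0.10148247  0.14117188] [ 0.03123692  0.6387648  -1.2907794 ]
tip pred [259.6 203.6] hole [258.8 191.4] hole edges [258.7 181.5] [258.8 201.2]
```

View pics/w5c.png

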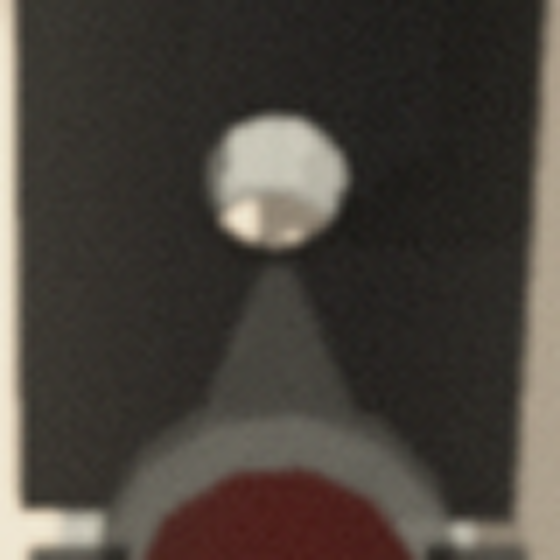

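The crop shows the hole circle centred at (259.9,191), its lens along the lower edge, and the drift's tip apex at (259.6,202.4), about 1.7 mm too far out. Shift and begin lowering by feel.

>>> move_arm([
  {"ax": 0, "ay": 0, "az": 0, "x": 0.0017, "y": 0, "z": 0.003, "fingers": 0.01},
  {"ax": 0, "ay": 0, "az": 0, "x": 0.0017, "y": 0, "z": 0.006, "fingers": 0.01},
  {"ax": 0, "ay": 0, "az": 0, "x": 0.0017, "y": 0, "z": 0.009, "fingers": 0.01},
  {"ax": 0, "ay": 0, "az": 0, "x": 0.0017, "y": 0, "z": 0.011, "fingers": 0.01},
  {"ax": 0, "ay": 0, "az": 0, "x": 0.0017, "y": 0, "z": 0.013, "fingers": 0.01},
  {"ax": 0, "ay": 0, "az": 0, "x": 0.0017, "y": 0, "z": 0.014, "fingers": 0.01},
  {"ax": 0, "ay": 0, "az": 0, "x": 0.0017, "y": 0, "z": 0.015, "fingers": 0.01},
])

```text
time: 8.38
tool_pos: [0.6173, -0.0991, 0.1259]
tool_rot: [0.707, 0.707, -0.0, 0.0]
force: [-0.3, -0.2, -1.4]
finger_gap: 0.0203
grasp_force: 59.3
```

>>> move_arm([
  {"ax": 0, "ay": 0, "az": 0, "x": 0, "y": 0, "z": 0.0015, "fingers": 0.01},
  {"ax": 0, "ay": 0, "az": 0, "x": 0, "y": 0, "z": 0.003, "fingers": 0.01},
  {"ax": 0, "ay": 0, "az": 0, "x": 0, "y": 0, "z": 0.004, "fingers": 0.01},
])

```text
time: 8.75
tool_pos: [0.6173, -0.0992, 0.1219]
tool_rot: [0.707, 0.707, -0.0, 0.0]
force: [-0.1, -0.7, -1.3]
finger_gap: 0.0203
grasp_force: 59.3
```

>>> move_arm([
  {"ax": 0, "ay": 0, "az": 0, "x": 0, "y": 0, "z": 0.001, "fingers": 0.01},
  {"ax": 0, "ay": 0, "az": 0, "x": 0, "y": 0, "z": 0.002, "fingers": 0.01},
  {"ax": 0, "ay": 0, "az": 0, "x": 0, "y": 0, "z": 0.003, "fingers": 0.01},
])

```text
time: 9.12
tool_pos: [0.6174, -0.0993, 0.1189]
tool_rot: [0.707, 0.707, -0.0, 0.0]
force: [-0.5, -1.6, -2.0]
finger_gap: 0.0206
grasp_force: 59.4
```

>>> move_arm([
  {"ax": 0, "ay": 0, "az": 0, "x": 0, "y": 0, "z": 0.001, "fingers": 0.01},
  {"ax": 0, "ay": 0, "az": 0, "x": 0, "y": 0, "z": 0.002, "fingers": 0.01},
  {"ax": 0, "ay": 0, "az": 0, "x": 0, "y": 0, "z": 0.003, "fingers": 0.01},
])

```text
time: 9.5
tool_pos: [0.6175, -0.0993, 0.1163]
tool_rot: [0.707, 0.707, 0.0, 0.0]
force: [-0.5, -1.5, 4.2]
finger_gap: 0.0203
grasp_force: 60.0
```

Tip is through the lens and bearing lightly on the bar. Continue down, following the taper in +y.

>>> move_arm([
  {"ax": 0, "ay": 0, "az": 0, "x": 0.0002, "y": 0, "z": 0.0015, "fingers": 0.01},
  {"ax": 0, "ay": 0, "az": 0, "x": 0.0004, "y": 0, "z": 0.003, "fingers": 0.01},
  {"ax": 0, "ay": 0, "az": 0, "x": 0.0006, "y": 0, "z": 0.0045, "fingers": 0.01},
  {"ax": 0, "ay": 0, "az": 0, "x": 0.0008, "y": 0, "z": 0.006, "fingers": 0.01},
])

```text
time: 10.0
tool_pos: [0.6179, -0.0986, 0.1107]
tool_rot: [0.707, 0.707, 0.0, 0.001]
force: [-0.5, -2.5, 6.2]
finger_gap: 0.0202
grasp_force: 60.3
```

>>> move_arm([
  {"ax": 0, "ay": 0, "az": 0, "x": 0.0002, "y": 0, "z": 0.0015, "fingers": 0.01},
  {"ax": 0, "ay": 0, "az": 0, "x": 0.0004, "y": 0, "z": 0.003, "fingers": 0.01},
  {"ax": 0, "ay": 0, "az": 0, "x": 0.0006, "y": 0, "z": 0.0045, "fingers": 0.01},
])

```text
time: 10.38
tool_pos: [0.6178, -0.098, 0.1062]
tool_rot: [0.707, 0.707, 0.0, 0.001]
force: [-0.6, -1.6, 6.7]
finger_gap: 0.0202
grasp_force: 60.3
```

>>> move_arm([
  {"ax": 0, "ay": 0, "az": 0, "x": 0.0002, "y": 0, "z": 0.0015, "fingers": 0.01},
  {"ax": 0, "ay": 0, "az": 0, "x": 0.0004, "y": 0, "z": 0.003, "fingers": 0.01},
  {"ax": 0, "ay": 0, "az": 0, "x": 0.0006, "y": 0, "z": 0.0045, "fingers": 0.01},
  {"ax": 0, "ay": 0, "az": 0, "x": 0.0008, "y": 0, "z": 0.006, "fingers": 0.01},
  {"ax": 0, "ay": 0, "az": 0, "x": 0.001, "y": 0, "z": 0.0075, "fingers": 0.01},
  {"ax": 0, "ay": 0, "az": 0, "x": 0.0011, "y": 0, "z": 0.009, "fingers": 0.01},
])

```text
time: 11.12
tool_pos: [0.6176, -0.097, 0.0971]
tool_rot: [0.707, 0.707, 0.0, 0.001]
force: [-0.2, -2.5, 6.7]
finger_gap: 0.0205
grasp_force: 60.2
```

>>> move_arm([
  {"ax": 0, "ay": 0, "az": 0, "x": 0.0002, "y": 0, "z": 0.0015, "fingers": 0.01},
  {"ax": 0, "ay": 0, "az": 0, "x": 0.0004, "y": 0, "z": 0.003, "fingers": 0.01},
  {"ax": 0, "ay": 0, "az": 0, "x": 0.0006, "y": 0, "z": 0.0045, "fingers": 0.01},
  {"ax": 0, "ay": 0, "az": 0, "x": 0.0008, "y": 0, "z": 0.006, "fingers": 0.01},
])

```text
time: 11.62
tool_pos: [0.6176, -0.0962, 0.091]
tool_rot: [0.707, 0.707, -0.0, 0.001]
force: [-1.5, -2.6, 6.0]
finger_gap: 0.0205
grasp_force: 60.2
```

>>> move_arm([
  {"ax": 0, "ay": 0, "az": 0, "x": 0.0002, "y": -0.0002, "z": 0.0015, "fingers": 0.01},
  {"ax": 0, "ay": 0, "az": 0, "x": 0.0004, "y": -0.0003, "z": 0.003, "fingers": 0.01},
  {"ax": 0, "ay": 0, "az": 0, "x": 0.0006, "y": -0.0004, "z": 0.0045, "fingers": 0.01},
  {"ax": 0, "ay": 0, "az": 0, "x": 0.0008, "y": -0.0005, "z": 0.006, "fingers": 0.01},
])

```text
time: 12.12
tool_pos: [0.6173, -0.0955, 0.0851]
tool_rot: [0.707, 0.707, 0.0, 0.001]
force: [-0.3, -3.3, 6.4]
finger_gap: 0.0202
grasp_force: 60.2
```

>>> move_arm([
  {"ax": 0, "ay": 0, "az": 0, "x": 0.0001, "y": 0, "z": 0.0015, "fingers": 0.01},
  {"ax": 0, "ay": 0, "az": 0, "x": 0.0003, "y": 0, "z": 0.003, "fingers": 0.01},
  {"ax": 0, "ay": 0, "az": 0, "x": 0.0003, "y": 0, "z": 0.0045, "fingers": 0.01},
])

```text
time: 12.5
tool_pos: [0.6173, -0.0952, 0.0805]
tool_rot: [0.707, 0.707, 0.0, 0.001]
force: [-0.1, -3.3, 5.2]
finger_gap: 0.0203
grasp_force: 60.2
```

>>> move_arm([
  {"ax": 0, "ay": 0, "az": 0, "x": 0.0001, "y": 0, "z": 0.0015, "fingers": 0.01},
  {"ax": 0, "ay": 0, "az": 0, "x": 0.0001, "y": 0, "z": 0.003, "fingers": 0.01},
  {"ax": 0, "ay": 0, "az": 0, "x": 0.0001, "y": 0, "z": 0.0045, "fingers": 0.01},
  {"ax": 0, "ay": 0, "az": 0, "x": 0.0001, "y": 0, "z": 0.006, "fingers": 0.01},
  {"ax": 0, "ay": 0, "az": 0, "x": 0.0001, "y": 0, "z": 0.008, "fingers": 0.01},
])

```text
time: 13.12
tool_pos: [0.6171, -0.095, 0.072]
tool_rot: [0.707, 0.707, 0.0, 0.001]
force: [0.9, -4.6, 3.5]
finger_gap: 0.0207
grasp_force: 60.1
```

>>> move_arm([
  {"ax": 0, "ay": 0, "az": 0, "x": 0, "y": 0, "z": 0.0015, "fingers": 0.01},
  {"ax": 0, "ay": 0, "az": 0, "x": 0, "y": 0, "z": 0.003, "fingers": 0.01},
  {"ax": 0, "ay": 0, "az": 0, "x": 0, "y": 0, "z": 0.0045, "fingers": 0.01},
  {"ax": 0, "ay": 0, "az": 0, "x": 0, "y": 0, "z": 0.0055, "fingers": 0.01},
])

```text
time: 13.62
tool_pos: [0.6171, -0.095, 0.0663]
tool_rot: [0.707, 0.707, -0.0, 0.0]
force: [0.5, -5.3, 2.4]
finger_gap: 0.0207
grasp_force: 59.9
```

>>> move_arm([
  {"ax": 0, "ay": 0, "az": 0, "x": 0, "y": 0, "z": 0.0008, "fingers": 0.01},
  {"ax": 0, "ay": 0, "az": 0, "x": 0, "y": 0, "z": 0.0016, "fingers": 0.01},
  {"ax": 0, "ay": 0, "az": 0, "x": 0, "y": 0, "z": 0.0024, "fingers": 0.01},
])

```text
time: 14.0
tool_pos: [0.6171, -0.095, 0.064]
tool_rot: [0.707, 0.707, -0.0, 0.0]
force: [0.9, -5.0, 2.8]
finger_gap: 0.0207
grasp_force: 59.9
```

>>> move_arm([
  {"ax": 0, "ay": 0, "az": 0, "x": 0, "y": 0, "z": 0.0007, "fingers": 0.01},
  {"ax": 0, "ay": 0, "az": 0, "x": 0, "y": 0, "z": 0.0014, "fingers": 0.01},
])

```text
time: 14.25
tool_pos: [0.6171, -0.095, 0.0626]
tool_rot: [0.707, 0.707, -0.0, 0.0]
force: [1.1, -5.0, 3.3]
finger_gap: 0.0208
grasp_force: 59.9
```

>>> move_arm([
  {"ax": 0, "ay": 0, "az": 0, "x": 0, "y": 0, "z": 0.0007, "fingers": 0.01},
  {"ax": 0, "ay": 0, "az": 0, "x": 0, "y": 0, "z": 0.0014, "fingers": 0.01},
])

```text
time: 14.5
tool_pos: [0.6171, -0.0951, 0.0612]
tool_rot: [0.707, 0.707, -0.0, 0.001]
force: [-0.0, -7.0, 8.1]
finger_gap: 0.0204
grasp_force: 60.0
```

>>> move_arm([
  {"ax": 0, "ay": 0, "az": 0, "x": 0, "y": 0, "z": 0.0005, "fingers": 0.01},
  {"ax": 0, "ay": 0, "az": 0, "x": 0, "y": 0, "z": 0.001, "fingers": 0.01},
])

```text
time: 14.75
tool_pos: [0.6172, -0.0952, 0.0611]
tool_rot: [0.707, 0.707, -0.0, 0.001]
force: [-2.4, -5.8, 15.0]
finger_gap: 0.0206
grasp_force: 61.0
```

>>> move_arm([
  {"ax": 0, "ay": 0, "az": 0, "x": 0, "y": 0, "z": -0.001, "fingers": 0.03},
  {"ax": 0, "ay": 0, "az": 0, "x": 0, "y": 0, "z": -0.001, "fingers": 0.055},
  {"ax": 0, "ay": 0, "az": 0, "x": 0, "y": 0, "z": -0.001, "fingers": 0.055},
  {"ax": 0, "ay": 0, "az": 0, "x": 0, "y": 0, "z": -0.02, "fingers": 0.055},
  {"ax": 0, "ay": 0, "az": 0, "x": 0, "y": 0, "z": -0.06, "fingers": 0.055},
  {"ax": 0, "ay": 0, "az": 0, "x": 0, "y": 0, "z": -0.1, "fingers": 0.055},
])

```text
time: 15.5
tool_pos: [0.6163, -0.0942, 0.1608]
tool_rot: [0.707, 0.707, -0.0, -0.001]
force: [1.1, -1.0, 0.2]
finger_gap: 0.0552
grasp_force: 0.0
```

Run:
```python
from h import *
w=np.load('w4.npz');C=(w['K'],w['d'],w['R'],w['t'])
for T,p in(((.6127,-.1716,.1743),(227,243)),):
    for off in(.008,.011):
        o,d=ray(C,p);X=o+d*(T[1]+off-o[1])/d[1];print(off,X,'tip offset',X[2]-T[2])
s=env.sense();print(s['time'],s['tool_pos'],s['force'])
C=cam('wrist');im=env.get_image('wrist');cv2.imwrite('pics/w6.png',im)
for b,st in blobs(im,(0,150,50),(6,255,255),100)[0]:
    T=s['tool_pos'];print('red',b,st,plane(C,b,.131).round(4))
P=lambda X:cv2.projectPoints(np.array([X],float),cv2.Rodrigues(C[2])[0],C[3],C[0],C[1])[0].ravel().round(1)
for z in(.131,.14): print(P((.617,-.095,z)),P((.617,-.106,z)))
cv2.imwrite('pics/w6c.png',cv2.resize(im[60:384,130:390],None,fx=1.8,fy=1.8,interpolation=2))
```

```text
0.008 [ 0.59678222 -0.1636      0.21250882] tip offset 0.03820882459588687
0.011 [ 0.59750252 -0.1606      0.21889322] tip offset 0.04459321780183295
15.5 [ 0.61625174 -0.09420375  0.16079632] [ 1.06785967 -1.04145003  0.17593199]
red [260.4, 208.7] [246, 187, 30, 41, 903] [ 0.6168 -0.092   0.131 ]
[260.7 212.8] [260.7 227.4]
[260.8 217.4] [260.7 232.5]
```

View pics/w6c.png

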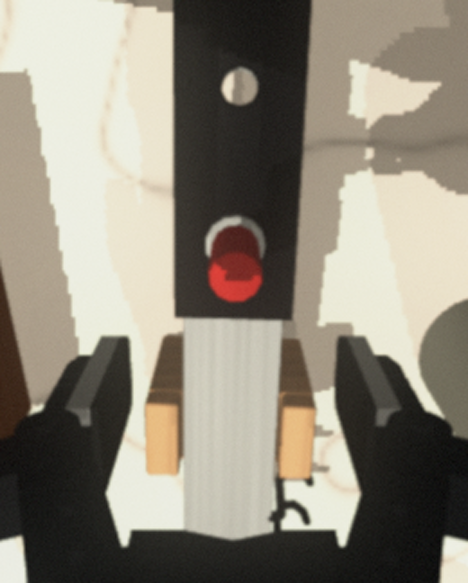

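The crop shows the drift standing in the outer hole with its collar on the joiner (red top's lower edge at row 228, as predicted for fully home), and the inner hole at about (263,108). Now fetch the pin.

>>> move_arm([
  {"ax": 0, "ay": 0, "az": 0, "x": -0.01, "y": -0.045, "z": 0, "fingers": 0.055},
  {"ax": 0, "ay": 0, "az": 0, "x": -0.02, "y": -0.09, "z": 0, "fingers": 0.055},
  {"ax": 0, "ay": 0, "az": 0, "x": -0.032, "y": -0.135, "z": 0, "fingers": 0.055},
  {"ax": 0, "ay": 0, "az": 0, "x": -0.0425, "y": -0.182, "z": 0, "fingers": 0.055},
  {"ax": 0, "ay": 0, "az": 0, "x": -0.0425, "y": -0.182, "z": 0.03, "fingers": 0.055},
  {"ax": 0, "ay": 0, "az": 0, "x": -0.0425, "y": -0.182, "z": 0.06, "fingers": 0.055},
  {"ax": 0, "ay": 0, "az": 0, "x": -0.0425, "y": -0.182, "z": 0.08, "fingers": 0.055},
  {"ax": 0, "ay": 0, "az": 0, "x": -0.0425, "y": -0.182, "z": 0.09, "fingers": 0.055},
])

```text
time: 16.55
tool_pos: [0.4341, -0.1367, 0.0691]
tool_rot: [0.707, 0.707, -0.0, -0.001]
force: [0.1, 0.7, 0.6]
finger_gap: 0.0549
grasp_force: 0.0
```

Run:
```python
from h import *
s=env.sense();T=s['tool_pos'];print(s['time'],T,s['force'])
C=cam('wrist');im=env.get_image('wrist');cv2.imwrite('pics/w7.png',im)
for b,st in blobs(im,(14,110,90),(25,255,255),150)[0]: print('brass',b,st,plane(C,b,.106).round(4))
P=lambda X:cv2.projectPoints(np.array([X],float),cv2.Rodrigues(C[2])[0],C[3],C[0],C[1])[0].ravel().round(1)
print(P((.4345,-.1366,.106)),P((.4345,-.1366,.09)))
```

```text
16.55 [ 0.43407458 -0.13669394  0.06914345] [0.12630974 0.65164434 0.55084067]
brass [239.9, 99.1] [206, 60, 70, 80, 4193] [ 0.4256 -0.0616  0.106 ]
brass [260.3, 256.8] [239, 238, 43, 38, 1233] [ 0.4344 -0.1368  0.106 ]
brass [484.4, 321.2] [469, 304, 33, 43, 931] [ 0.5564 -0.1762  0.106 ]
[260.4 256.4] [260.4 242.7]
```

>>> move_arm([
  {"ax": 0, "ay": 0, "az": 0, "x": 0, "y": 0, "z": 0.005, "fingers": 0.045},
  {"ax": 0, "ay": 0, "az": 0, "x": 0, "y": 0, "z": 0.009, "fingers": 0.035},
  {"ax": 0, "ay": 0, "az": 0, "x": 0, "y": 0, "z": 0.012, "fingers": 0.032},
  {"ax": 0, "ay": 0, "az": 0, "x": 0, "y": 0, "z": 0.0135, "fingers": 0.032},
])

```text
time: 17.1
tool_pos: [0.4349, -0.1372, 0.0567]
tool_rot: [0.707, 0.707, 0.0, 0.0]
force: [0.2, 0.1, -0.2]
finger_gap: 0.0322
grasp_force: 0.0
```

>>> move_arm([
  {"ax": 0, "ay": 0, "az": 0, "x": 0, "y": 0, "z": 0, "fingers": 0.01},
  {"ax": 0, "ay": 0, "az": 0, "x": 0, "y": 0, "z": 0, "fingers": 0.01},
  {"ax": 0, "ay": 0, "az": 0, "x": 0, "y": 0, "z": 0, "fingers": 0.01},
], squeeze=40)

```text
time: 17.48
tool_pos: [0.4348, -0.1372, 0.0568]
tool_rot: [0.707, 0.707, 0.0, 0.0]
force: [-0.2, -0.7, 0.1]
finger_gap: 0.0195
grasp_force: 39.1
```

>>> move_arm([
  {"ax": 0, "ay": 0, "az": 0, "x": 0, "y": 0, "z": -0.02, "fingers": 0.01},
  {"ax": 0, "ay": 0, "az": 0, "x": 0, "y": 0, "z": -0.05, "fingers": 0.01},
  {"ax": 0, "ay": 0, "az": 0, "x": 0, "y": 0, "z": -0.07, "fingers": 0.01},
  {"ax": 0, "ay": 0, "az": 0, "x": 0.024, "y": 0.04, "z": -0.07, "fingers": 0.01},
  {"ax": 0, "ay": 0, "az": 0, "x": 0.05, "y": 0.082, "z": -0.07, "fingers": 0.01},
  {"ax": 0, "ay": 0, "az": 0, "x": 0.077, "y": 0.125, "z": -0.07, "fingers": 0.01},
  {"ax": 0, "ay": 0, "az": 0, "x": 0.1, "y": 0.165, "z": -0.07, "fingers": 0.01},
  {"ax": 0, "ay": 0, "az": 0, "x": 0.112, "y": 0.184, "z": -0.07, "fingers": 0.01},
])

```text
time: 18.48
tool_pos: [0.6204, -0.0237, 0.1262]
tool_rot: [0.706, 0.708, 0.0, 0.0]
force: [-0.8, -0.4, -1.8]
finger_gap: 0.0199
grasp_force: 39.3
```

>>> move_arm([
  {"ax": 0, "ay": 0, "az": 0, "x": 0, "y": 0, "z": 0, "fingers": 0.01},
  {"ax": 0, "ay": 0, "az": 0, "x": 0, "y": 0, "z": 0, "fingers": 0.01},
])

```text
time: 18.73
tool_pos: [0.6178, -0.0254, 0.1264]
tool_rot: [0.707, 0.707, -0.0, -0.0]
force: [-0.4, 0.7, -1.7]
finger_gap: 0.0196
grasp_force: 39.4
```

Run:
```python
from h import *
s=env.sense();T=s['tool_pos'];print(s['time'],T,s['force'],s['finger_gap'],s['grasp_force'])
C=cam('wrist');im=env.get_image('wrist');cv2.imwrite('pics/w8.png',im)
P=lambda X:cv2.projectPoints(np.array([X],float),cv2.Rodrigues(C[2])[0],C[3],C[0],C[1])[0].ravel().round(1)
h=P((.6186,-.0253,.0811));print('hole pred',h,'pin end pred',P(T),P(T+[0,.0065,0]),'width',P(T+[.0065,0,0])-P(T))
x0,y0=int(h[0])-22,int(h[1])-22
c=im[y0:y0+36,x0:x0+44]; m=(c.max(2)>70).astype('uint8')
n,l,st,ce=cv2.connectedComponentsWithStats(m)
for i in range(1,n):
    if st[i,4]>40:
        k=cv2.findContours((l==i).astype('uint8'),0,1)[0][0];(a,b),r=cv2.minEnclosingCircle(k);print(st[i],ce[i]+[x0,y0],r,plane(C,ce[i]+[x0,y0],.0811).round(4),plane(C,(a+x0,b+y0),.0811).round(4))
for b,st in blobs(im,(12,90,40),(27,255,255),150)[0]: print('brass',b,st)
```

```text
18.725 [ 0.61781077 -0.02541491  0.12643172] [-0.35565737  0.68733325 -1.68862901] 0.01961417756166619 39.3554949760437
hole pred [260.8 204.6] pin end pred [259.7 228.2] [259.7 218.2] width [10.6  0. ]
[ 12  12  22  18 310] [260.65806452 202.57096774] 10.7009916305542 [ 0.6185 -0.0237  0.0811] [ 0.6185 -0.0237  0.0811]
brass [264.5, 91.2] [246, 72, 38, 39, 1109]
brass [50.9, 273.9] [0, 184, 130, 190, 13724]
brass [259.1, 229.9] [238, 218, 40, 30, 429]
brass [259.2, 263.6] [237, 239, 46, 50, 1856]
```

>>> move_arm([
  {"ax": 0, "ay": 0, "az": 0, "x": 0, "y": 0.001, "z": 0.01, "fingers": 0.01},
  {"ax": 0, "ay": 0, "az": 0, "x": 0, "y": 0.001, "z": 0.02, "fingers": 0.01},
  {"ax": 0, "ay": 0, "az": 0, "x": 0, "y": 0.001, "z": 0.03, "fingers": 0.01},
  {"ax": 0, "ay": 0, "az": 0, "x": 0, "y": 0.001, "z": 0.036, "fingers": 0.01},
  {"ax": 0, "ay": 0, "az": 0, "x": 0, "y": 0.001, "z": 0.039, "fingers": 0.01},
  {"ax": 0, "ay": 0, "az": 0, "x": 0, "y": 0.001, "z": 0.041, "fingers": 0.01},
])

```text
time: 19.52
tool_pos: [0.6198, -0.0251, 0.0857]
tool_rot: [0.707, 0.707, 0.0, 0.0]
force: [-0.9, 0.0, -0.8]
finger_gap: 0.02
grasp_force: 39.4
```

>>> move_arm([
  {"ax": 0, "ay": 0, "az": 0, "x": 0, "y": 0, "z": 0.0015, "fingers": 0.01},
  {"ax": 0, "ay": 0, "az": 0, "x": 0, "y": 0, "z": 0.003, "fingers": 0.01},
  {"ax": 0, "ay": 0, "az": 0, "x": 0, "y": 0, "z": 0.0045, "fingers": 0.01},
])

```text
time: 19.9
tool_pos: [0.6198, -0.0251, 0.0812]
tool_rot: [0.707, 0.707, 0.0, 0.0]
force: [0.5, 0.5, -0.2]
finger_gap: 0.0199
grasp_force: 39.4
```

>>> move_arm([
  {"ax": 0, "ay": 0, "az": 0, "x": -0.0003, "y": -0.0008, "z": 0.0, "fingers": 0.01},
  {"ax": 0, "ay": 0, "az": 0, "x": -0.0003, "y": -0.0008, "z": 0.0015, "fingers": 0.01},
  {"ax": 0, "ay": 0, "az": 0, "x": -0.0003, "y": -0.0008, "z": 0.003, "fingers": 0.01},
])

```text
time: 20.27
tool_pos: [0.619, -0.0254, 0.0782]
tool_rot: [0.707, 0.707, 0.0, 0.0]
force: [-0.3, -0.7, -0.7]
finger_gap: 0.0202
grasp_force: 39.4
```

>>> move_arm([
  {"ax": 0, "ay": 0, "az": 0, "x": 0, "y": 0, "z": 0.0015, "fingers": 0.01},
  {"ax": 0, "ay": 0, "az": 0, "x": 0, "y": 0, "z": 0.003, "fingers": 0.01},
  {"ax": 0, "ay": 0, "az": 0, "x": 0, "y": 0, "z": 0.004, "fingers": 0.01},
])

```text
time: 20.65
tool_pos: [0.6189, -0.0254, 0.0741]
tool_rot: [0.707, 0.707, -0.0, -0.0]
force: [-0.1, 0.0, -1.7]
finger_gap: 0.0201
grasp_force: 39.4
```

>>> move_arm([
  {"ax": 0, "ay": 0, "az": 0, "x": 0, "y": 0, "z": 0.001, "fingers": 0.01},
  {"ax": 0, "ay": 0, "az": 0, "x": 0, "y": 0, "z": 0.0025, "fingers": 0.01},
  {"ax": 0, "ay": 0, "az": 0, "x": 0, "y": 0, "z": 0.004, "fingers": 0.01},
])

```text
time: 21.02
tool_pos: [0.6189, -0.0254, 0.0701]
tool_rot: [0.707, 0.707, -0.0, 0.0]
force: [0.1, 0.0, -0.2]
finger_gap: 0.02
grasp_force: 39.4
```

>>> move_arm([
  {"ax": 0, "ay": 0, "az": 0, "x": 0, "y": 0, "z": 0.0015, "fingers": 0.01},
  {"ax": 0, "ay": 0, "az": 0, "x": 0, "y": 0, "z": 0.003, "fingers": 0.01},
  {"ax": 0, "ay": 0, "az": 0, "x": 0, "y": 0, "z": 0.0045, "fingers": 0.01},
  {"ax": 0, "ay": 0, "az": 0, "x": 0, "y": 0, "z": 0.006, "fingers": 0.01},
])

```text
time: 21.52
tool_pos: [0.6189, -0.0254, 0.0641]
tool_rot: [0.707, 0.707, -0.0, 0.0]
force: [-0.4, -1.3, -0.4]
finger_gap: 0.0197
grasp_force: 39.4
```

>>> move_arm([
  {"ax": 0, "ay": 0, "az": 0, "x": 0, "y": 0, "z": 0.002, "fingers": 0.01},
  {"ax": 0, "ay": 0, "az": 0, "x": 0, "y": 0, "z": 0.004, "fingers": 0.01},
  {"ax": 0, "ay": 0, "az": 0, "x": 0, "y": 0, "z": 0.006, "fingers": 0.01},
  {"ax": 0, "ay": 0, "az": 0, "x": 0, "y": 0, "z": 0.008, "fingers": 0.01},
  {"ax": 0, "ay": 0, "az": 0, "x": 0, "y": 0, "z": 0.01, "fingers": 0.01},
  {"ax": 0, "ay": 0, "az": 0, "x": 0, "y": 0, "z": 0.012, "fingers": 0.01},
])

```text
time: 22.28
tool_pos: [0.6189, -0.0254, 0.0521]
tool_rot: [0.707, 0.707, -0.0, 0.0]
force: [-0.2, -1.4, -0.1]
finger_gap: 0.0199
grasp_force: 39.4
```

>>> move_arm([
  {"ax": 0, "ay": 0, "az": 0, "x": 0, "y": 0, "z": 0.001, "fingers": 0.01},
  {"ax": 0, "ay": 0, "az": 0, "x": 0, "y": 0, "z": 0.002, "fingers": 0.01},
  {"ax": 0, "ay": 0, "az": 0, "x": 0, "y": 0, "z": 0.003, "fingers": 0.01},
])

```text
time: 22.65
tool_pos: [0.619, -0.0254, 0.0492]
tool_rot: [0.707, 0.707, 0.0, 0.0]
force: [-0.5, -1.4, 0.7]
finger_gap: 0.0196
grasp_force: 39.4
```

>>> move_arm([
  {"ax": 0, "ay": 0, "az": 0, "x": 0, "y": 0, "z": 0.0005, "fingers": 0.01},
  {"ax": 0, "ay": 0, "az": 0, "x": 0, "y": 0, "z": 0.001, "fingers": 0.01},
])

```text
time: 22.9
tool_pos: [0.619, -0.0254, 0.0482]
tool_rot: [0.707, 0.707, 0.0, 0.0]
force: [-0.1, -1.2, 1.4]
finger_gap: 0.02
grasp_force: 39.4
```

Practically at the expected seat (0.0479). Release, rise and check numerically.

>>> move_arm([
  {"ax": 0, "ay": 0, "az": 0, "x": 0, "y": 0, "z": 0.0005, "fingers": 0.01},
  {"ax": 0, "ay": 0, "az": 0, "x": 0, "y": 0, "z": 0.0003, "fingers": 0.035},
  {"ax": 0, "ay": 0, "az": 0, "x": 0, "y": 0, "z": 0, "fingers": 0.055},
  {"ax": 0, "ay": 0, "az": 0, "x": 0, "y": 0, "z": -0.01, "fingers": 0.055},
  {"ax": 0, "ay": 0, "az": 0, "x": 0, "y": 0, "z": -0.04, "fingers": 0.055},
  {"ax": 0, "ay": 0, "az": 0, "x": 0, "y": 0, "z": -0.08, "fingers": 0.055},
  {"ax": 0, "ay": 0, "az": 0, "x": 0, "y": 0, "z": -0.11, "fingers": 0.055},
  {"ax": 0, "ay": 0, "az": 0, "x": 0, "y": 0, "z": -0.11, "fingers": 0.055},
])

```text
time: 23.9
tool_pos: [0.6208, -0.0256, 0.1614]
tool_rot: [0.707, 0.707, 0.002, 0.002]
force: [-0.2, -0.4, 0.2]
finger_gap: 0.0548
grasp_force: 0.0
```

Run:
```python
from h import *
s=env.sense();T=s['tool_pos'];print(s['time'],T,s['force'],s['finger_gap'])
C=cam('wrist');im=env.get_image('wrist');cv2.imwrite('pics/w9.png',im)
P=lambda X:cv2.projectPoints(np.array([X],float),cv2.Rodrigues(C[2])[0],C[3],C[0],C[1])[0].ravel().round(1)
for b,st in blobs(im,(12,90,40),(27,255,255),100)[0]+blobs(im,(0,150,50),(6,255,255),100)[0]: print(b,st,plane(C,b,.097).round(4))
print('pin head top pred seated',P((.6187,-.025,.0971)),'far edge',P((.6187,-.036,.0971)),'3mm high far edge',P((.6187,-.036,.1001)),'width',P((.6297,-.025,.0971))-P((.6077,-.025,.0971)))
print('drift top far',P((.617,-.106,.131)))
A,B=cam('scene'),cam('side')
for n,CC,w in(('scene',A,(235,150,330,225)),('side',B,(215,130,290,215))):
    i=env.get_image(n);cv2.imwrite(f'pics/{n}9.png',i);x0,y0,x1,y1=w
    for b,st in blobs(i[y0:y1,x0:x1],(14,110,90),(24,255,255),8)[0]: 
        q=(b[0]+x0,b[1]+y0);print(n,q,st[4],plane(CC,q,.09).round(4))
```

```text
23.9 [ 0.62078197 -0.02556545  0.16144843] [-0.16259387 -0.44786238  0.15706797] 0.05482563023821852
[498.3, 15.4] [483, 13, 29, 5, 105] [0.7876 0.1068 0.097 ]
[259.1, 92.1] [243, 76, 33, 34, 848] [0.6207 0.0545 0.097 ]
[60.2, 251.4] [0, 176, 141, 167, 12448] [ 0.4508 -0.0738  0.097 ]
[256.6, 195.5] [242, 179, 30, 32, 716] [ 0.6187 -0.0242  0.097 ]
[219.5, 330.7] [209, 297, 19, 59, 790] [ 0.584  -0.1549  0.097 ]
[286.3, 331.8] [278, 298, 19, 59, 795] [ 0.6459 -0.1563  0.097 ]
[507.0, 343.4] [498, 312, 14, 52, 351] [ 0.8596 -0.1734  0.097 ]
[126.0, 370.6] [119, 361, 16, 23, 103] [ 0.4906 -0.2027  0.097 ]
[397.4, 377.0] [390, 366, 20, 18, 211] [ 0.7576 -0.2121  0.097 ]
[253.8, 285.7] [240, 262, 28, 46, 983] [ 0.616 -0.107  0.097]
pin head top pred seated [256.6 196.5] far edge [256.7 209.4] 3mm high far edge [256.6 210.7] width [27.5 -0.1]
drift top far [254.6 308.9]
scene (304.5, 167.1) 26 [0.6215 0.1274 0.09  ]
scene (286.5, 178.8) 30 [0.6202 0.0568 0.09  ]
scene (264.8, 192.2) 49 [ 0.6168 -0.023   0.09  ]
side (221.9, 137.7) 29 [0.6519 0.218  0.09  ]
side (251.2, 177.2) 32 [ 0.6192 -0.0227  0.09  ]
side (287.8, 206.2) 17 [ 0.64   -0.2012  0.09  ]
```

Pin looks seated; one gentle confirming press on its head with closed fingers.

>>> move_arm([
  {"ax": 0, "ay": 0, "az": 0, "x": 0, "y": -0.002, "z": 0.02, "fingers": 0.0},
  {"ax": 0, "ay": 0, "az": 0, "x": 0, "y": -0.002, "z": 0.05, "fingers": 0.0},
  {"ax": 0, "ay": 0, "az": 0, "x": 0, "y": -0.002, "z": 0.075, "fingers": 0.0},
  {"ax": 0, "ay": 0, "az": 0, "x": 0, "y": -0.002, "z": 0.09, "fingers": 0.0},
  {"ax": 0, "ay": 0, "az": 0, "x": 0, "y": -0.002, "z": 0.096, "fingers": 0.0},
  {"ax": 0, "ay": 0, "az": 0, "x": 0, "y": -0.002, "z": 0.098, "fingers": 0.0},
])

```text
time: 24.8
tool_pos: [0.6171, -0.0254, 0.0603]
tool_rot: [0.707, 0.707, 0.0, 0.0]
force: [-0.7, -0.4, 0.6]
finger_gap: 0.0001
grasp_force: 0.0
```

>>> move_arm([
  {"ax": 0, "ay": 0, "az": 0, "x": 0, "y": 0, "z": 0.001, "fingers": 0.0},
  {"ax": 0, "ay": 0, "az": 0, "x": 0, "y": 0, "z": 0.002, "fingers": 0.0},
  {"ax": 0, "ay": 0, "az": 0, "x": 0, "y": 0, "z": 0.003, "fingers": 0.0},
])

```text
time: 25.18
tool_pos: [0.6179, -0.0256, 0.0594]
tool_rot: [0.707, 0.707, 0.001, 0.001]
force: [-5.9, 0.3, 20.4]
finger_gap: -0.0001
grasp_force: 10.1
```

The head is solid under 20 N, at the expected height. Back off and hand in.

>>> move_arm([
  {"ax": 0, "ay": 0, "az": 0, "x": 0, "y": 0, "z": -0.01, "fingers": 0.0},
  {"ax": 0, "ay": 0, "az": 0, "x": 0, "y": 0, "z": -0.04, "fingers": 0.0},
  {"ax": 0, "ay": 0, "az": 0, "x": 0, "y": 0, "z": -0.08, "fingers": 0.0},
  {"ax": 0, "ay": 0, "az": 0, "x": 0, "y": 0, "z": -0.11, "fingers": 0.0},
  {"ax": 0, "ay": 0, "az": 0, "x": 0, "y": 0, "z": -0.11, "fingers": 0.0},
  {"ax": 0, "ay": 0, "az": 0, "x": 0, "y": 0, "z": -0.11, "fingers": 0.0},
])

```text
time: 25.92
tool_pos: [0.6167, -0.0253, 0.1669]
tool_rot: [0.707, 0.707, -0.0, -0.0]
force: [0.1, 0.0, -0.4]
finger_gap: -0.0
grasp_force: 0.0
```

Run:
```python
from h import *
C=cam('wrist');im=env.get_image('wrist')
for b,st in blobs(im,(12,90,40),(27,255,255),400)[0]+blobs(im,(0,150,50),(6,255,255),300)[0]: print(b,st,plane(C,b,.097).round(4))
print(env.job_done())
```

```text
[265.1, 92.7] [250, 77, 32, 33, 807] [0.6207 0.0545 0.097 ]
[70.4, 259.5] [0, 175, 148, 184, 14609] [ 0.4497 -0.0845  0.097 ]
[262.2, 193.8] [247, 178, 30, 31, 685] [ 0.6187 -0.0241  0.097 ]
the job is handed in; nothing more can be done
None
```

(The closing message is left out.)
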